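Open the push-button desk safe

ROBOT

A 6-joint arm with a two-finger parallel gripper is mounted at the origin on the work surface. World frame = base frame: x ahead of the robot, y to its left, z up, the work surface at z = 0. Lengths are in m, angles in rad, forces in N, time in s.
With the tool pointing down it reaches from about 0.275 to 0.875 m from the base axis. Payload 12.5 kg.
Tool frame: the origin (TCP) lies between the finger pads, 19 mm behind the fingertips; this is the grasp point; z points along the fingers, y is the line along which they close (so a half turn about z gives the same grasp; the last joint's range is limited). The gripper opens to 85 mm and grips with 20 to 120 N. Pads are 22 mm wide; open, the fingers measure 114 mm over their backs; the gripper's body (76 mm by 85 mm) begins 54 mm behind the grasp point. The pads swing forward as they close: fully open they stand 13 mm farther back than shut.
Start: joints at [-1.229, 0.351, 1.652, -0, 1.139, -0.085], TCP at [0.228, -0.501, 0.25] pointing down, gripper open.
Joint ranges: [-2.75, 2.75], [-0.79, 2.1], [0.01, 2.65], [-1.57, 4.71], [0.07, 3.14], [-2.87, 2.87]. Speed limits (rad/s): [2.22, 2.22, 2.79, 3.14, 3.14, 3.14].

INTERFACE

Orientations are given as a 3x3 rotation matrix whose columns are the frame's x, y, z axes.
In Python, from bench import manip gives the robot as it stands. Calls block until the motion is done:
- manip.move_ptp(position, orientation): joint-space move of the TCP to a pose.
- manip.move_l(position, attitude=None, max_speed=0.15): straight line of the TCP; attitude=None keeps the orientation; max_speed is the mean speed in m/s.
- manip.move_j(angles): joint-space move.
- manip.set_gripper(opening, effort=None): opening from 0.0 (shut) to 1.0 (fully open); effort is the grip in N (None keeps the last); returns when the fingers have stopped.
- manip.dwell(seconds).
- manip.inverse_kinematics(position, orientation): joint angles nearest the present ones, or None.
- manip.grab_frame(name): name is "scene" or "top" or "wrist"; returns (picture, depth): 400x640x3 uint8, red, green, blue; 400x640 float32, m along the optical axis (not along the pixel's ray), 0 where there is no reading.
- manip.get_calibration(name): a dict with "camera_matrix" (3x3 intrinsics, pixels), "R" (3x3) and "t" (3): a world point X has camera coordinates R X + t. Camera axes: x right, y down, z forward; pixel columns grow to the right and rows downward; lengths in m; the calibration is good to about 2 mm. A picture is of the moment at which its call begins: read the wrist's pose just before it. get_calibration takes no time and is no camera call; for the wrist camera it gives the pose at the moment of the call.
A pose or a line that the arm cannot do raises manip.Unreachable and nothing moves.
- manip.sign_off(): hands the job in; it is judged then, once.
Trained networks look in the newest picture that a camera, given by its name, has taken for a name from the list of things; names that differ only in an ending like _2 or _b are one class to them, and where a whole thing is asked for, a point or a joint stands for the part that bears it (a point fixed in the world has none). Each returns a list of dicts, best first, with "confidence" (0 to 1); they miss things now and then, are a little off and sometimes report something else, mostly with a low value. They report only what shows in the picture. A call takes as long as a camera call.
- manip.look_for(camera, name): "at" ([x, y, z] in m, in world coordinates, good to about 4 mm: the middle of the surface that is visible of it).
Readings, each from a call of its own:
- manip.current_time(): time.
- manip.current_qpos(): joint angles.
- manip.current_joint_vel(): joint speeds.
- manip.current_joint_torque(): joint torques, N m.
- manip.current_ee_pos(): TCP position.
- manip.current_tcp_rot(): TCP orientation.
- manip.current_force(): force on the tool from outside, world axes, zero at the start.
- manip.current_ft_torque(): the same for the moment, N m.
- manip.current_grip_width(): opening from 0.0 (shut) to 1.0 (fully open).
- manip.current_grip_force(): force on a finger pad.
Only numpy, scipy, OpenCV 4.12 (cv2) and the standard library are available. Lean on these libraries where they do the work, as an engineer would, in place of code of your own. Each camera call takes 0.05 s, during which the arm holds its last target. There are 200 camera calls.

TASK

Open the push-button safe on the desk. Turn its knob to the left as far as it goes to clear the lock and let it spring back, then press the fourth, the second and the fifth key, counted from the left as one stands in front of the safe on its knob side, in that order and one at a time, each gently right down to its stop without leaning hard on it or pressing any other key. Then turn the knob fully to the right, hold it there while you raise the lid, and leave the lid standing wide open, with nothing else on the desk disturbed.

Things in the scene. Friction and masses are not known exactly. Their poses are not given: they have to be found in the camera images.
- safe: Dark steel desk safe bolted to the desk: case 230 mm deep (x) x 300 mm wide (y) x 100 mm high, hinged lid 5 mm thick on top (closed lid's upper face 105 mm above the desk). Origin: centre of its underside, on the desk. Its x axis points from its front to its back; its front faces the robot, y points to its left side as seen from the front, z up.
- lid_hinge (a point): Middle of the lid's hinge line at the safe's back: 115 mm behind the safe's centre (+x of the safe), 100 mm above the desk; the line runs along the safe's y. The point turns with the lid; lid shut, it has the safe's axes. A spring hinge balances the lid: from shut, under 1 N of lift at the knob raises it.
- lid (a joint): Lid angle, rad: 0 shut, 1.3 fully open (stop); the front edge goes up. Let go below about 0.4 rad it stays where it is; from 0.45 rad up it rises by itself, slowly at first, to its stop: about 3 s from 0.5 rad. A cam behind the knob locks it: it lifts only while the knob is held at 1.05 rad or more to the right, until the lid has risen 0.15 rad; then the knob may be let go.
- knob (a joint): Lock knob angle, rad: 0 at rest, positive turned to the right (clockwise seen from above). Stops at -0.6 (left, clears the lock) and +1.2 (right, draws the cam). A light spring (0.1 N m per rad) brings it back to within 0.1 of 0 when let go.
- knob_grip (a point): On the knob's axis, 28 mm above the lid's upper face: TCP height for a grip from above. The knob is a steel bar 14 mm thick, 44 mm long, from 8 to 36 mm above the lid face, on a round foot 52 mm across and 9 mm high. At rest the bar lies along the safe's y: grip it across the safe's x. The axis is 85 mm in front of the safe's centre, 200 mm in front of the hinge. Turns with knob and lid.
- key1 (a joint): Key 1 of 5 counted from the left as seen from the front (key 1 is at the +y end of the row): how far it is pressed, m. 0 up, 0.005 right down (firm stop). Spring: 1.5 N to start, 7 N at the stop, which is slightly springy itself.
- collar1: Place of key 1, a round steel pin 15.6 mm across; the five stand 28 mm apart in a row along the safe's y, 20 mm behind its centre, key 3 midway. Origin: on the key's axis, 1 mm above the lid face. Key tops do not stand alike: unpressed, each is somewhere between 7 and 11 mm above this origin, not measured, so its stop (5 mm lower) must be felt.
- key2 (a joint): Key 2 of 5 counted from the left as seen from the front (key 1 is at the +y end of the row): how far it is pressed, m. 0 up, 0.005 right down (firm stop). Spring: 1.5 N to start, 7 N at the stop, which is slightly springy itself.
- collar2: Place of key 2, a round steel pin 15.6 mm across; the five stand 28 mm apart in a row along the safe's y, 20 mm behind its centre, key 3 midway. Origin: on the key's axis, 1 mm above the lid face. Key tops do not stand alike: unpressed, each is somewhere between 7 and 11 mm above this origin, not measured, so its stop (5 mm lower) must be felt.
- key3 (a joint): Key 3 of 5 counted from the left as seen from the front (key 1 is at the +y end of the row): how far it is pressed, m. 0 up, 0.005 right down (firm stop). Spring: 1.5 N to start, 7 N at the stop, which is slightly springy itself.
- collar3: Place of key 3, a round steel pin 15.6 mm across; the five stand 28 mm apart in a row along the safe's y, 20 mm behind its centre, key 3 midway. Origin: on the key's axis, 1 mm above the lid face. Key tops do not stand alike: unpressed, each is somewhere between 7 and 11 mm above this origin, not measured, so its stop (5 mm lower) must be felt.
- key4 (a joint): Key 4 of 5 counted from the left as seen from the front (key 1 is at the +y end of the row): how far it is pressed, m. 0 up, 0.005 right down (firm stop). Spring: 1.5 N to start, 7 N at the stop, which is slightly springy itself.
- collar4: Place of key 4, a round steel pin 15.6 mm across; the five stand 28 mm apart in a row along the safe's y, 20 mm behind its centre, key 3 midway. Origin: on the key's axis, 1 mm above the lid face. Key tops do not stand alike: unpressed, each is somewhere between 7 and 11 mm above this origin, not measured, so its stop (5 mm lower) must be felt.
- key5 (a joint): Key 5 of 5 counted from the left as seen from the front (key 1 is at the +y end of the row): how far it is pressed, m. 0 up, 0.005 right down (firm stop). Spring: 1.5 N to start, 7 N at the stop, which is slightly springy itself.
- collar5: Place of key 5, a round steel pin 15.6 mm across; the five stand 28 mm apart in a row along the safe's y, 20 mm behind its centre, key 3 midway. Origin: on the key's axis, 1 mm above the lid face. Key tops do not stand alike: unpressed, each is somewhere between 7 and 11 mm above this origin, not measured, so its stop (5 mm lower) must be felt.
- stapler: Black stapler, 150 x 36 x 48 mm, lying beside the safe's left side. Origin: centre of its underside. Not to be disturbed.
- car: Model car, 104 x 49 x 38 mm, left of the safe's rear. Origin: centre of its underside. Not to be disturbed.
- pen: Black and dark steel pen, 135 mm long, 11 mm thick, lying on the desk in front of the safe. Origin: centre of its underside. Not to be disturbed.
- magnifier: Magnifying glass, 165 mm long, lens ring 75 mm, lying right of the safe. Origin: centre of its underside. Not to be disturbed.
- paperweight: Marble dome paperweight, 60 mm wide, 43 mm high, right of the safe's rear. Origin: centre of its underside. Not to be disturbed.
- pen_pot: Dark round pen pot with pencils, 80 mm wide, 100 mm high (160 with the pencils), off to one side of the desk. Origin: centre of its underside. Not to be disturbed.
- trophy: Brass trophy cup, 88 mm wide, 135 mm high, off to one side of the desk. Origin: centre of its underside. Not to be disturbed.

How it is judged:
On the way, in this order (a step that is already met when the one before it is completed fails the run):
1. the knob is turned to the left as far as it goes, with the lid shut and no key pressed (value of joint knob below -0.5 rad and value of joint lid below 0.03 rad and value of joint each of key1, key2, key3, key4, key5 below 0.002 m), for 0.1 s.
2. the fourth key from the left is pressed right down, alone, with the knob at its middle and the lid shut (value of joint key4 above 0.0035 m and value of joint each of key1, key2, key3, key5 below 0.002 m and value of joint knob between -0.2 and 0.2 rad and value of joint lid below 0.03 rad), for 0.1 s.
3. the second key from the left is pressed right down, alone, with the knob at its middle and the lid shut (value of joint key2 above 0.0035 m and value of joint each of key1, key3, key4, key5 below 0.002 m and value of joint knob between -0.2 and 0.2 rad and value of joint lid below 0.03 rad), for 0.1 s.
4. the fifth key from the left is pressed right down, alone, with the knob at its middle and the lid shut (value of joint key5 above 0.0035 m and value of joint each of key1, key2, key3, key4 below 0.002 m and value of joint knob between -0.2 and 0.2 rad and value of joint lid below 0.03 rad), for 0.1 s.
5. the knob is turned fully to the right, with the keys up, before the lid is raised (value of joint knob above 1.02 rad and value of joint lid below 0.25 rad and value of joint each of key1, key2, key3, key4, key5 below 0.002 m), for 0.1 s.
At the end, for the whole second after the job is handed in: The lid stands wide open by itself (more than 1.1 rad of its 1.3) and at rest, the knob is let go and back within 0.2 rad of its middle, and all keys are up (less than 2 mm down) (value of joint lid between 1.1 and 1.4 rad and velocity of joint lid between -0.1 and 0.1 rad/s and value of joint knob between -0.2 and 0.2 rad and value of joint each of key1, key2, key3, key4, key5 below 0.002 m); the robot touches nothing.
It fails at once if the first or the third key is pressed (2.5 mm or more) (value of joint any of key1, key3 above 0.0025 m).
It fails at once if a key is leaned on with more than 25 N (contact force between anything else and collar1 above 25 N or contact force between anything else and collar2 above 25 N or contact force between anything else and collar3 above 25 N or contact force between anything else and collar4 above 25 N or contact force between anything else and collar5 above 25 N).
It fails at once if another thing on the desk is moved by more than 20 mm (distance of any of stapler, car, pen, magnifier, paperweight, pen_pot, trophy from where it was at the start of the episode above 0.02 m).
It also fails if it takes over 64 s, if anything falls off the work surface, if the arm or the gripper's body presses on something with over 40 N, if the wrist force passes 120 N, or if a joint passes its speed limit or range.

## Working session

There is one attempt and no reset: what is moved stays moved. The work goes in short steps, each a Python script; the robot and the scene stay as the last script left them, time stands still between calls to the robot, and variables do not carry over. Pictures are saved under pics/ and viewed, at most 10 in all, crops included, and the job is handed in when it is done.

```bash
mkdir -p pics; python3 - <<'E'
from bench import manip as m
import cv2,numpy as np
for c in("top","scene"):
    p,d=m.grab_frame(c); cv2.imwrite(f"pics/{c}0.png",p[:,:,::-1]); np.save(f"pics/{c}_d.npy",d)
    for n in["safe","knob_grip","collar1","collar3","collar5"]:
        print(c,n,[(np.round(r["at"],4).tolist(),round(r["confidence"],2)) for r in m.look_for(c,n)[:5]])
    k=m.get_calibration(c);print(k)
print(m.current_time())
E
```

```text
top safe [([0.5687, 0.0403, 0.1062], 0.73)]
top knob_grip [([0.4724, 0.5138, 0.1346], 0.56), ([0.4914, 0.0576, 0.1153], 0.48)]
top collar1 [([0.4866, 0.0606, 0.1151], 0.29)]
top collar3 [([0.4866, 0.0606, 0.1151], 0.29)]
top collar5 [([0.4866, 0.0606, 0.1151], 0.29)]
{'camera_matrix': array([[380.31264938,   0.        , 326.66026102],
       [  0.        , 380.31264938, 199.96689036],
       [  0.        ,   0.        ,   1.        ]]), 'R': array([[-0.01811287, -0.9997934 ,  0.00922359],
       [-0.99147441,  0.01677006, -0.12921786],
       [ 0.12903648, -0.01148546, -0.99157333]]), 't': array([-0.008279  ,  0.59049271,  1.22460156])}
scene safe [([0.5974, -0.0015, 0.1072], 0.68)]
scene knob_grip [([0.491, 0.0511, 0.1275], 0.5)]
scene collar1 []
scene collar3 []
scene collar5 []
{'camera_matrix': array([[367.53237221,   0.        , 316.50390321],
       [  0.        , 367.53237221, 201.70549695],
       [  0.        ,   0.        ,   1.        ]]), 'R': array([[ 0.8297006 ,  0.55819484,  0.00392905],
       [ 0.37018947, -0.54495402, -0.75231966],
       [-0.4177998 ,  0.62565457, -0.65878653]]), 't': array([-0.48125573, -0.13629957,  1.5147557 ])}
0.6
```

View pics/top0.png

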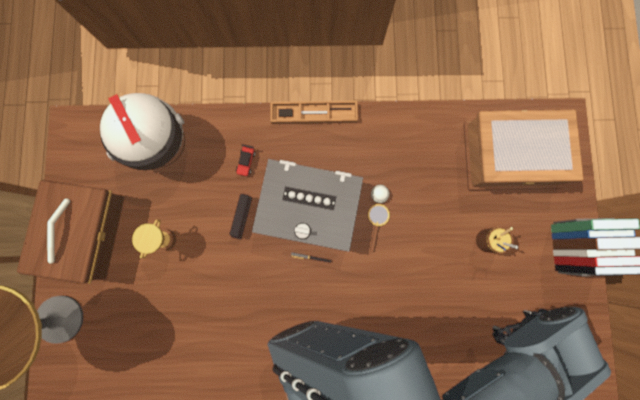

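```bash
cat > h.py <<'E'
from bench import manip as m
import cv2,numpy as np
from scipy.spatial.transform import Rotation as Ro
def tool(yaw,s=1):  # pointing down, tool y along s*(direction yaw)
    y=s*np.array([np.cos(yaw),np.sin(yaw),0]);z=np.array([0,0,-1.]);return np.column_stack([np.cross(y,z),y,z])
def rnd(a):return np.round(a,4).tolist()
E
python3 - <<'E'
from h import *
print(m.current_tcp_rot().round(2) if hasattr(m.current_tcp_rot(),'round') else m.current_tcp_rot())
for s in(1,-1):
  for a in(.6,0,-1.2):
    q=m.inverse_kinematics([0.485,0.055,0.133],tool(-.16+a,s));print(s,a,None if q is None else rnd(q))
k=m.get_calibration("wrist");R=k["R"];t=k["t"];c=-R.T@t;T=np.array(m.current_tcp_rot())
off=T.T@(c-np.array(m.current_ee_pos()));print("cam in tool",rnd(off),rnd(T.T@R.T))
E
```

```text
[[ 0.91  0.41 -0.  ]
 [ 0.41 -0.91  0.  ]
 [ 0.   -0.   -1.  ]]
1 0.6 [0.0175, 0.4056, 1.9121, -0.0, 0.824, -0.4225]
1 0 [0.0175, 0.4056, 1.9121, -0.0, 0.824, 0.1775]
1 -1.2 [0.0175, 0.4056, 1.9121, -0.0, 0.824, 1.3775]
-1 0.6 [0.0175, 0.4056, 1.9121, -0.0, 0.824, 2.7191]
-1 0 None
-1 -1.2 [0.0175, 0.4056, 1.9121, -0.0, 0.824, -1.7641]
cam in tool [0.0808, -0.0, -0.1234] [[-0.0012, -0.9487, -0.316], [1.0, -0.0015, 0.0007], [-0.0012, -0.316, 0.9487]]
```

```bash
python3 - <<'E'
from h import *
m.move_ptp([0.53,0.05,0.30],tool(-.16))
print(m.current_time(),rnd(m.current_force()))
k=m.get_calibration("wrist")
p,d=m.grab_frame("wrist"); cv2.imwrite("pics/w0.png",p[:,:,::-1]); np.savez("pics/w0.npz",p=p,d=d,K=k["camera_matrix"],R=k["R"],t=k["t"])
for n in["safe","knob_grip","collar1","collar3"]:
    print(n,[(rnd(r["at"]),round(r["confidence"],2)) for r in m.look_for("wrist",n)[:6]])
E
```

```text
2.85 [-0.6959, 1.2241, -1.238]
safe [([0.5696, 0.0772, 0.105], 0.67)]
knob_grip [([0.493, 0.0603, 0.1268], 0.93)]
collar1 [([0.5906, 0.0403, 0.1145], 0.73), ([0.5978, 0.0637, 0.1151], 0.66), ([0.5805, -0.0132, 0.1135], 0.66), ([0.598, 0.0894, 0.1158], 0.63), ([0.5849, 0.0134, 0.1157], 0.55)]
collar3 [([0.5906, 0.0403, 0.1145], 0.73), ([0.5978, 0.0637, 0.1151], 0.66), ([0.5805, -0.0132, 0.1135], 0.66), ([0.598, 0.0894, 0.1158], 0.63), ([0.5849, 0.0134, 0.1157], 0.55)]
```

View pics/w0.png

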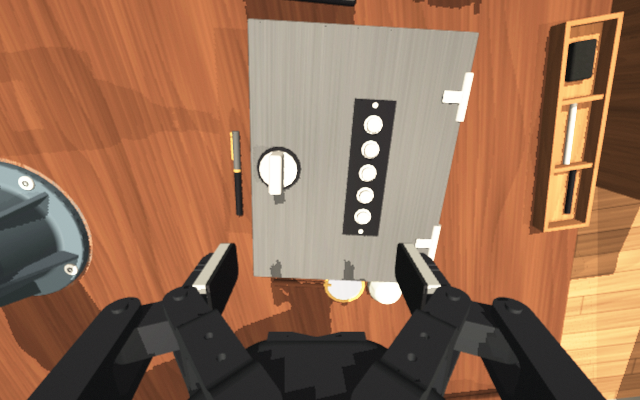

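The wrist view shows the lid face-on: knob at about (277,170), keys from (373,124) (key 1) to (362,216) (key 5), hinges at right; the keys reported lie on it. I refine by depth.

```bash
python3 - <<'E'
from h import *
f=np.load("pics/w0.npz");K,R,t,d,p=f["K"],f["R"],f["t"],f["d"],f["p"]
v,u=np.mgrid[:400,:640];P=np.stack([(u-K[0,2])/K[0,0]*d,(v-K[1,2])/K[1,1]*d,d],-1);W=(P-t)@R
z=W[...,2];ok=(d>0)
print(np.median(z[60:90,280:330]))
lid=(ok&(z>.098)&(z<.145)&(v<283)).astype(np.uint8)
n,l,s,c=cv2.connectedComponentsWithStats(cv2.morphologyEx(lid,cv2.MORPH_OPEN,np.ones((5,5))));L=l==1+np.argmax(s[1:,4])
print(cv2.minAreaRect(W[L][:,:2].astype(np.float32)*1000))
g=W[L];
def pr(mask):
    n,l,s,c=cv2.connectedComponentsWithStats(mask.astype(np.uint8))
    for i in range(1,n):
        if s[i,4]>25:
            w=W[l==i];(cx,r)=cv2.minEnclosingCircle(w[:,:2].astype(np.float32)*1000)
            print(s[i,4],c[i].round(1),rnd(np.median(w,0)),"circ",np.round(cx,1),round(r,1),"ztop",np.percentile(w[:,2],80).round(4))
zl=np.median(z[60:90,280:330])
pr(L&(z>zl+.0055)); print('knob'); pr(L&(z>zl+.03))
# top-view check of lid
d=np.load("pics/top_d.npy");k=m.get_calibration("top");K=k["camera_matrix"]
P=np.stack([(u-K[0,2])/K[0,0]*d,(v-K[1,2])/K[1,1]*d,d],-1);W=(P-k["t"])@k["R"];z=W[...,2]
M=((z>.09)&(z<.15)&(u>240)&(u<370)&(v>150)&(v<255)).astype(np.uint8)
M=cv2.morphologyEx(M,cv2.MORPH_OPEN,np.ones((5,5)));print(cv2.minAreaRect(W[M>0][:,:2].astype(np.float32)*1000),np.median(z[M>0]))
E
```

```text
0.10465118484298447
((571.3934326171875, 40.210235595703125), (308.3121643066406, 241.86354064941406), 77.65324401855469)
157 [373.6 125. ] [0.6008, 0.0911, 0.1126] circ [601.   91.1] 7.8 ztop 0.1133
148 [370.9 150.2] [0.5948, 0.0641, 0.1136] circ [595.1  63.7] 7.7 ztop 0.1142
1192 [278. 171.] [0.4901, 0.0604, 0.1228] circ [486.   58.5] 22.9 ztop 0.1405
136 [368.1 173.9] [0.589, 0.0369, 0.1132] circ [589.   36.4] 7.7 ztop 0.1138
133 [365.6 196.6] [0.5829, 0.01, 0.1145] circ [583.2   9.1] 7.8 ztop 0.1152
118 [363.1 217.7] [0.5773, -0.0177, 0.1127] circ [577.5 -18. ] 7.8 ztop 0.1134
knob
520 [275.2 174.3] [0.4874, 0.0606, 0.1404] circ [486.1  59.4] 21.9 ztop 0.1411
((573.515869140625, 42.053863525390625), (308.5640563964844, 242.44500732421875), 77.93275451660156) 0.10489106409995447
```

```bash
cat >> h.py <<'E'
YAW=-0.213; SX=np.array([np.cos(YAW),np.sin(YAW),0]); SY=np.array([-SX[1],SX[0],0])
KN=np.array([.4863,.0588,0]); K3=np.array([.5892,.0366,0])
def key(i): return K3+SY*.028*(3-i)
def st(s=""): print(s,round(m.current_time(),2),rnd(m.current_ee_pos()),"F",np.round(m.current_force(),1).tolist(),"M",np.round(m.current_ft_torque(),2).tolist(),"w",round(m.current_grip_width(),3),"g",round(m.current_grip_force(),1))
def at(p,z): return [p[0],p[1],z]
def turn(a):
    q=np.array(m.current_qpos(),float); q[5]-=a; m.move_j(q)   # a>0 = ccw
E
python3 - <<'E'
from h import *
m.move_ptp(at(KN,.19),tool(YAW)); m.set_gripper(.5,30)
m.move_l(at(KN,.135)); st("down")
m.set_gripper(0,30); st("gripped")
turn(.59); m.dwell(.15); st("left")
p,d=m.grab_frame("wrist"); cv2.imwrite("pics/w1.png",p[:,:,::-1])
turn(-.59); st("back")
m.set_gripper(.5); m.move_l(at(KN,.19)); st("up")
E
```

```text
down 4.65 [0.4866, 0.0588, 0.1354] F [0.2, 0.9, 0.2] M [0.03, -0.01, -0.03] w 0.497 g 0.0
gripped 5.01 [0.4866, 0.0589, 0.136] F [-1.4, -0.4, 5.1] M [0.08, 0.34, 0.05] w 0.156 g 31.7
left 5.78 [0.4869, 0.0589, 0.1362] F [1.3, 0.1, 0.6] M [0.14, -0.24, -0.05] w 0.157 g 30.9
back 6.44 [0.4866, 0.0589, 0.1361] F [-1.1, 0.2, 0.7] M [0.03, 0.12, -0.01] w 0.161 g 31.0
up 7.34 [0.4861, 0.0588, 0.1896] F [-0.3, -0.9, -0.3] M [-0.02, 0.02, 0.03] w 0.501 g 0.0
```

View pics/w1.png

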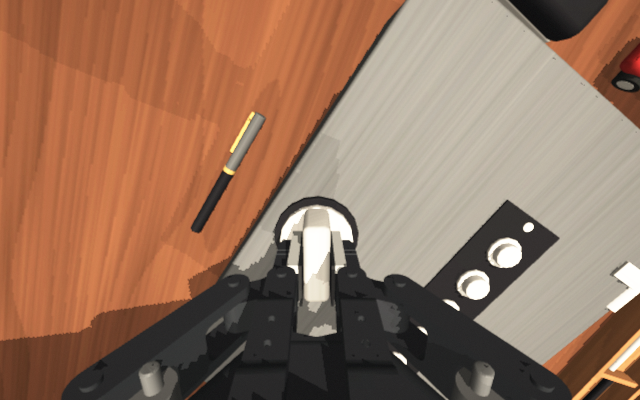

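The bar (316,240) stays parallel to the fingers while the lid edge has rotated by about 34°, so the knob was turned fully left. Now key 4, by feel.

```bash
cat >> h.py <<'E'
ZT={1:.1133,2:.1142,3:.1138,4:.1152,5:.1134}
def fz(n=3): return np.mean([m.current_force()[2] for _ in range(n)])
def press(i,step=.0004,stop=9.5):
    p=key(i); m.move_l(at(p,.16),tool(YAW),.25)
    z=ZT[i]+.019+.003; m.move_l(at(p,z)); m.dwell(.1); f0=fz(); log=[]
    zmin=z-.012
    while z>zmin:
        z-=step; m.move_l(at(p,z),max_speed=.02); f=fz()-f0; log.append((round(m.current_ee_pos()[2]*1000,2),round(f,1)))
        if f>stop: break
    m.dwell(.2); print("key",i,log,"held",round(fz()-f0,1)); st()
    m.move_l(at(p,.16)); st("up")
E
python3 - <<'E'
from h import *
m.set_gripper(0,30); st(); press(4)
E
```

```text
7.83 [0.4863, 0.0588, 0.1898] F [-0.3, 0.5, -0.1] M [0.02, 0.03, 0.01] w -0.004 g 0.0
key 4 [(np.float64(137.3), np.float64(0.2)), (np.float64(136.41), np.float64(0.2)), (np.float64(135.96), np.float64(-0.2)), (np.float64(135.57), np.float64(-0.2)), (np.float64(135.14), np.float64(-0.9)), (np.float64(134.76), np.float64(-0.5)), (np.float64(134.35), np.float64(-1.6)), (np.float64(133.98), np.float64(-0.5)), (np.float64(133.62), np.float64(-0.4)), (np.float64(133.27), np.float64(1.0)), (np.float64(132.86), np.float64(1.2)), (np.float64(132.45), np.float64(2.1)), (np.float64(132.05), np.float64(2.4)), (np.float64(131.63), np.float64(3.7)), (np.float64(131.25), np.float64(3.5)), (np.float64(130.83), np.float64(5.0)), (np.float64(130.44), np.float64(5.0)), (np.float64(130.05), np.float64(5.2)), (np.float64(129.68), np.float64(5.2)), (np.float64(129.32), np.float64(5.9)), (np.float64(128.97), np.float64(5.8)), (np.float64(128.61), np.float64(6.3)), (np.float64(128.5), np.float64(9.7))] held 9.7
 14.78 [0.5833, 0.0092, 0.1285] F [-2.4, 0.1, 9.9] M [0.04, 0.41, -0.01] w -0.0 g 4.9
up 15.14 [0.5832, 0.0092, 0.1597] F [-0.5, 0.1, -1.0] M [-0.04, 0.08, -0.02] w -0.004 g 0.0
```

Key 4: contact at 133.6 mm, firm stop at 128.5 mm — the full 5 mm. Same for 2 and 5.

```bash
python3 - <<'E'
from h import *
press(2); press(5)
m.move_l(at(key(5),.18)); st()
# IK check for lid opening with grip
H=KN+SX*.2; H[2]=.100
def pose(kn,th,h=.136):
    RL=Ro.from_rotvec(SY*th).as_matrix()   # rotation about safe y: x->-z, z->+x  => front edge up
    p=H+RL@(at(KN,h)-H); return p,RL@tool(YAW-kn)
for kn,th in[(1.17,0),(1.17,.2),(1.17,.35),(1.17,.5),(1.17,.6),(0,.5)]:
    p,o=pose(kn,th); q=m.inverse_kinematics(p,o); print(kn,th,rnd(p),None if q is None else rnd(q))
p,o=pose(1.17,.5); n=-o[:,2]
for dd in(.06,):
  for b in(0,.1,.15): print(b,m.inverse_kinematics(p+n*dd-SX*b,o) is not None)
E
```

```text
key 2 [(np.float64(136.2), np.float64(-0.4)), (np.float64(135.45), np.float64(-0.5)), (np.float64(134.95), np.float64(-0.6)), (np.float64(134.55), np.float64(-0.1)), (np.float64(134.16), np.float64(0.2)), (np.float64(133.78), np.float64(0.2)), (np.float64(133.36), np.float64(-0.1)), (np.float64(132.97), np.float64(0.0)), (np.float64(132.69), np.float64(1.5)), (np.float64(132.27), np.float64(1.4)), (np.float64(131.82), np.float64(1.8)), (np.float64(131.43), np.float64(3.0)), (np.float64(131.02), np.float64(3.0)), (np.float64(130.65), np.float64(2.8)), (np.float64(130.24), np.float64(4.4)), (np.float64(129.85), np.float64(4.4)), (np.float64(129.46), np.float64(4.5)), (np.float64(129.06), np.float64(6.2)), (np.float64(128.74), np.float64(5.7)), (np.float64(128.35), np.float64(6.4)), (np.float64(128.0), np.float64(7.0)), (np.float64(127.77), np.float64(8.0)), (np.float64(127.7), np.float64(10.8))] held 11.6
 21.88 [0.5952, 0.064, 0.1277] F [-3.2, -0.2, 11.7] M [-0.07, 0.57, 0.01] w -0.002 g 5.7
up 22.24 [0.595, 0.064, 0.1598] F [-0.3, 0.5, -1.3] M [-0.05, 0.0, -0.0] w -0.001 g 0.0
key 5 
[... 988 characters left out ...]
003 g 5.5
up 29.47 [0.5772, -0.0181, 0.1596] F [0.4, 0.3, -0.4] M [0.01, 0.01, 0.05] w -0.002 g 0.0
 29.75 [0.5774, -0.0181, 0.1795] F [0.5, 0.4, -0.3] M [0.01, 0.05, 0.02] w 0.002 g 0.0
1.17 0 [0.4863, 0.0588, 0.136] [0.0253, 0.4032, 1.9058, -0.0, 0.8326, 1.4083]
1.17 0.2 [0.4972, 0.0564, 0.175] [-0.0007, 0.4418, 1.7352, 0.0457, 1.1606, 1.3599]
1.17 0.35 [0.5102, 0.0536, 0.2024] [-0.0181, 0.4975, 1.5944, 0.0675, 1.394, 1.3415]
1.17 0.5 [0.5271, 0.05, 0.2275] [-0.0335, 0.5714, 1.444, 0.0858, 1.6192, 1.3321]
1.17 0.6 [0.5403, 0.0471, 0.2426] [-0.0426, 0.6293, 1.3385, 0.0978, 1.7661, 1.3301]
0 0.5 [0.5271, 0.05, 0.2275] [-0.0335, 0.5714, 1.444, 0.0858, 1.6192, 0.1621]
0 True
0.1 True
0.15 True
```

```bash
cat >> h.py <<'E'
H=KN+SX*.2; H[2]=.100
def pose(kn,th,h=.136):
    RL=Ro.from_rotvec(SY*th).as_matrix()
    return H+RL@(np.array(at(KN,h))-H),RL@tool(YAW-kn)
E
python3 - <<'E'
from h import *
m.move_l(at(KN,.19),tool(YAW),.3); m.set_gripper(.5,40); m.move_l(at(KN,.135)); m.set_gripper(0,40); st("grip")
turn(-1.18); m.dwell(.2); st("right")
for th in(.06,.12,.18,.24,.3):
    p,o=pose(1.18,th); m.move_l(p,o,.06); st(th)
p,d=m.grab_frame("scene"); cv2.imwrite("pics/s1.png",cv2.resize(p[90:330,160:480,::-1],None,fx=2,fy=2))
# under-edge lift IK: tool z forward/down by pitch a; tool x along safe y
for a in(.5,.8,1.1):
    zt=SX*np.cos(a)-np.array([0,0,np.sin(a)]); 
    for s in(1,-1):
        xt=SY*s; o=np.column_stack([xt,np.cross(zt,xt),zt])
        for th in(.3,.55):
            RL=Ro.from_rotvec(SY*th).as_matrix(); e=H+RL@(-SX*.205)  # tip contact on underside
            q=m.inverse_kinematics(e-zt*.019-np.array([0,0,.012]),o); print(a,s,th,None if q is None else rnd(q))
E
```

```text
grip 31.67 [0.4866, 0.0589, 0.136] F [-2.9, -0.4, 6.7] M [0.1, 0.44, 0.0] w 0.157 g 39.6
right 32.96 [0.4862, 0.0592, 0.1362] F [-3.4, 4.6, 0.2] M [0.69, 0.68, 0.14] w 0.158 g 39.0
0.06 33.31 [0.4887, 0.0587, 0.1482] F [-2.7, 5.3, 1.6] M [0.81, 0.4, 0.07] w 0.159 g 39.8
0.12 33.66 [0.4918, 0.058, 0.16] F [-2.0, 5.0, 1.6] M [0.84, 0.43, 0.05] w 0.155 g 39.8
0.18 34.01 [0.4956, 0.0571, 0.1714] F [-2.9, 5.6, 1.9] M [0.82, 0.43, 0.02] w 0.153 g 39.8
0.24 34.36 [0.5001, 0.0562, 0.1827] F [-3.1, 5.4, 1.5] M [0.83, 0.4, -0.01] w 0.157 g 39.8
0.3 34.71 [0.5053, 0.0551, 0.1936] F [-2.4, 5.5, 1.5] M [0.82, 0.46, -0.07] w 0.154 g 39.8
0.5 1 0.3 None
0.5 1 0.55 [0.1926, 0.269, 2.3869, 3.7574, 0.6428, 2.8293]
0.5 -1 0.3 [0.2224, 0.4052, 2.4423, 3.6779, 0.8101, -0.1696]
0.5 -1 0.55 [0.1926, 0.269, 2.3869, 3.7574, 0.6428, -0.3123]
0.8 1 0.3 [0.1597, 0.2522, 2.3254, 4.1359, 0.3074, 2.4429]
0.8 1 0.55 [0.1371, 0.1634, 2.251, 4.6621, 0.2416, 1.8787]
0.8 -1 0.3 [0.1597, 0.2522, 2.3254, 4.1359, 0.3074, -0.6987]
0.8 -1 0.55 [0.1371, 0.1634, 2.251, 4.6621, 0.2416, -1.2629]
1.1 1 0.3 [0.0979, 0.2294, 2.1631, -0.4454, 0.328, 0.7034]
1.1 1 0.55 [0.0818, 0.1732, 2.0785, -0.3045, 0.455, 0.5394]
1.1 -1 0.3 [0.0979, 0.2294, 2.1631, -0.4454, 0.328, -2.4382]
1.1 -1 0.55 [0.0818, 0.1732, 2.0785, -0.3045, 0.455, -2.6022]
```

View pics/s1.png

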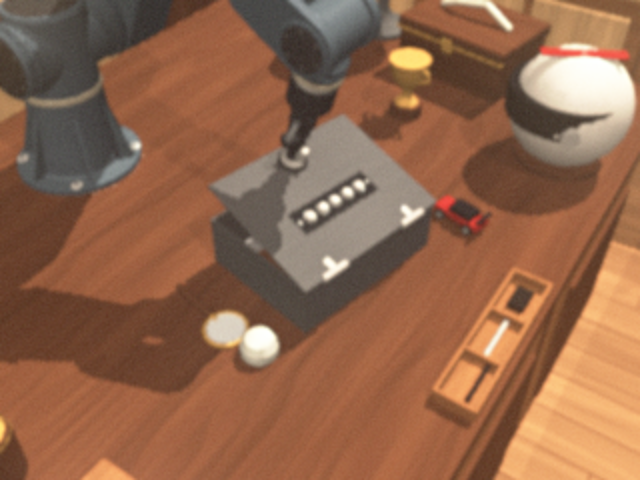

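The scene view shows the lid raised about 0.3 rad at the gripper (295,155), keys and neighbours undisturbed. I'll turn the knob back in the grip, carry on to 0.48 rad, release and slip out forward.

```bash
python3 - <<'E'
from h import *
p,o=pose(0,.48); n=-o[:,2]; e=-o[:,1]
A=p+n*.045; B=A+e*.16
assert all(m.inverse_kinematics(x,o) is not None for x in(p,A,B))
p3,o3=pose(1.18,.3)
for kn in (.8,.4,0): m.move_l(pose(kn,.3)[0]+[0,0,1e-4],pose(kn,.3)[1],.1)
st("knob0")
for th in(.39,.48): m.move_l(*pose(0,th),.08)
st("lift")
m.set_gripper(.6); st("open")
m.move_l(A,None,.25); m.move_l(B,None,.3); st("out")
m.dwell(3.5); st()
p,d=m.grab_frame("scene"); cv2.imwrite("pics/s2.png",cv2.resize(p[60:330,120:520,::-1],None,fx=2,fy=2))
E
```

```text
knob0 36.39 [0.5057, 0.0547, 0.1936] F [1.6, 4.8, 0.7] M [0.62, -0.37, -0.25] w 0.155 g 39.6
lift 37.14 [0.5246, 0.0505, 0.2239] F [2.0, 4.3, 0.8] M [0.6, -0.51, -0.37] w 0.155 g 40.6
open 37.59 [0.5245, 0.0504, 0.2242] F [-0.6, 0.1, -0.2] M [-0.0, -0.19, -0.05] w 0.601 g 0.0
out 38.61 [0.4067, 0.076, 0.3373] F [0.7, -0.3, -0.8] M [-0.08, -0.18, 0.03] w 0.603 g 0.0
 42.11 [0.4062, 0.0761, 0.3381] F [0.2, -0.0, -0.3] M [-0.03, -0.25, 0.02] w 0.595 g 0.0
```

View pics/s2.png

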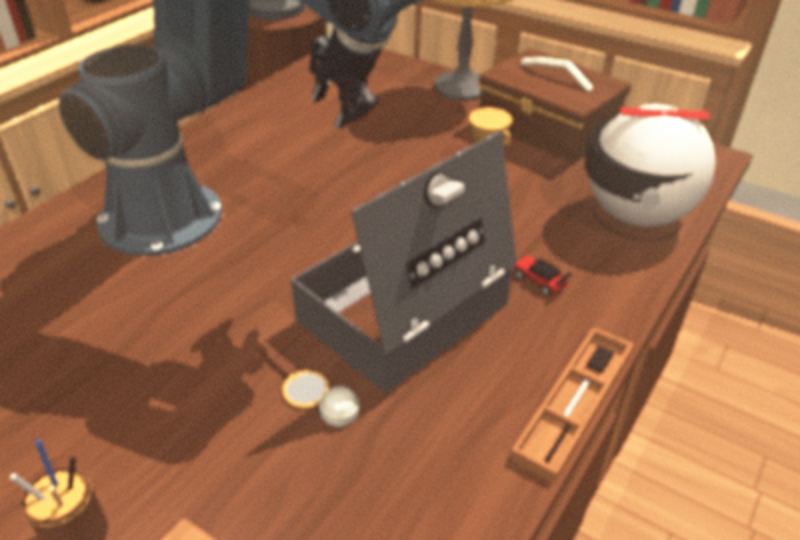

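The lid stands wide open (upper edge from (358,210) to (503,138)), the knob at (445,188) is back along the lid's width, and the gripper is clear at (345,90). I'll let it settle, confirm it's still, and hand in.

```bash
python3 - <<'E'
from h import *
m.dwell(2); k=m.get_calibration("scene");K=k["camera_matrix"]
def lid():
    _,d=m.grab_frame("scene");v,u=np.mgrid[:400,:640]
    W=(np.stack([(u-K[0,2])/K[0,0]*d,(v-K[1,2])/K[1,1]*d,d],-1)-k["t"])@k["R"]
    w=W[(d>0)]-H; a,b,z=w@SX,w@SY,w[:,2]; s=(abs(a)<.13)&(abs(b)<.13)&(z>.03)&(z<.15)
    c=np.polyfit(z[s],a[s],1)[0]; return np.pi/2+np.arctan(c) if c<0 else np.pi/2+np.arctan(c)
a=lid();m.dwell(.5);b=lid();print("lid complement angle",a,b, np.pi-a); st()
if abs(a-b)<.02: m.sign_off(); print("handed in")
E
```

```text
lid complement angle 1.3019801546330998 1.3034798096555793 1.8396124989566933
 44.76 [0.4062, 0.0761, 0.3381] F [0.1, 0.3, -0.1] M [-0.07, -0.16, -0.05] w 0.597 g 0.0
the job is handed in; nothing more can be done
handed in
```

The safe is open and the job was handed in at about 45 s: lid measured at 1.30 rad and still, knob let go and back at its middle, arm clear. Keys 4, 2 and 5 were each felt down to their stops at no more than about 12 N, and nothing else on the desk looked disturbed in the last picture.

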